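Index the nut-brittle turntable to the next hole

TASK

One cut through the brittle is done: index the turntable on for the next one. With the fingertips press the plunger knob at its rim down, turn the table anticlockwise (seen from above) by exactly one hole, and let the knob come fully up again so that its pin locks the table in that next hole. Only press the knob, do not take it between the fingers; pick nothing up and leave everything else on the counter where it is.

Things in the scene. Friction and masses are not known exactly. Their poses are not given: they have to be found in the camera images.
- turntable (a joint): Angle (rad) of the turning table: a 250 mm aluminium disc with an octagonal wooden frame of nut brittle on it (frame 230 mm across, its top 100 mm above the counter). 0 at the start (within its slight play), grows anticlockwise seen from above; the next hole is at 0.785 (45 degrees). It turns freely by hand (about 0.12 N m of bearing friction) once the pin is out, and is locked while the pin is in a hole (play about 0.01 rad).
- plunger (a joint): How far (m) the plunger is pressed down: 0 fully up (pin through a hole, table locked), 0.012 fully down. It is sprung upward, about 5 N at the top and 11 N at the bottom. The pin is clear of the plate below about 0.0085; between holes the released pin rides under the plate at about 0.0085, and it springs up by itself when it comes within about 1.5 degrees of a hole.
- knob_top (a point): Centre of the flat top of the plunger's round plastic knob: 50 mm across, 18 mm thick, its top 106 mm above the counter when up and 94 mm when fully pressed; its axis is upright. It stands on a fork-shaped lug at the rim of the turning table, 175 mm from the table's axis, and goes round with the table. It is the highest part there; the fingertips set down on it drag the table round by friction.
- table_axis (a point): Point on the vertical axis of the turning table, 50 mm above the counter (level with the top of the fixed index plate). Its z axis points up. The index plate is a steel ring 312 mm across with eight holes of 13 mm, 45 degrees apart, on a circle of 138 mm radius. A slotted wooden knife post, 150 mm high, stands on the stand's foot 232 mm from the axis, on the side away from the plunger, in the direction of this point's x axis.
- next_hole (a point): Centre of the next hole (at the top of the index plate, 138 mm from the table's axis), the one the pin must lock into: 45 degrees anticlockwise of where the pin starts. The pin, 37 mm inward of the knob's centre on the line to the axis, rises into it from below when the plunger comes up.
- scraper: Bystander: bench scraper lying flat, 120 x 90 mm steel blade on a round wooden grip, 22 mm high, left of the indexing stand on the robot's side; origin under its middle.
- bowl: Bystander: small steel bowl, 110 mm across, 45 mm high, to the left of the indexing stand; origin under its middle.
- press_block: Bystander: wooden hand press block, 100 x 75 x 24 mm with an upright turned knob, 68 mm high in all, right of the indexing stand on the robot's side; origin under its middle.
- salt_jar: Bystander: glass jar with a steel cap, 60 mm across, 85 mm high, to the right of the indexing stand; origin under its middle.
- knife: Bystander: long broad knife with a wooden handle, 360 mm long, 20 mm high, lying on the white board, on the right side; origin under its middle.
- brush: Bystander: flat pastry brush with a wooden handle, 200 mm long, lying beside the white board, on the right side; origin under its middle.

How it is judged:
By the outcome, as a careful person would: the job done as asked, in the order asked, and still so for the second after the job is handed in, with the robot touching nothing.
It also fails if it takes over 35 s, if anything falls off the work surface, if the arm or the gripper's body presses on something with over 40 N, if the wrist force passes 120 N, or if a joint passes its speed limit or range.

ROBOT

A 6-joint arm with a two-finger parallel gripper is mounted at the origin on the work surface. World frame = base frame: x ahead of the robot, y to its left, z up, the work surface at z = 0. Lengths are in m, angles in rad, forces in N, time in s.
With the tool pointing down it reaches from about 0.35 to 0.975 m from the base axis. Payload 4.9 kg.
Tool frame: the origin (TCP) lies at the very end of the fingers, on their centre line; the grasp point (between the pads) lies 19 mm behind it (manip.hold_point_z is the distance from the TCP to the grasp point, in m); z points along the fingers, x is the direction in which the jaws open and shut, and the axes are right-handed (so a half turn about z gives the same grasp; the last joint's range is limited). The gripper opens to 85 mm and grips with 20 to 120 N. Pads are 22 mm wide; open, the fingers measure 114 mm over their backs; the gripper's body (76 mm by 85 mm) begins 54 mm behind the grasp point. The pads swing forward as they close: fully open they stand 13 mm farther back than shut.
Start: joints at [-1.238, 0.053, 1.613, -0, 1.476, -0.119], TCP at [0.273, -0.562, 0.231] pointing down, gripper open.
Joint ranges: [-3.01, 3.01], [-1.01, 2.22], [0.06, 2.58], [-1.02, 4.17], [0.09, 2.62], [-3.14, 3.14]. Speed limits (rad/s): [2.57, 2.57, 3.14, 3.14, 3.14, 3.14].

INTERFACE

Orientations are given as a unit quaternion [w, x, y, z].
In Python, from plant import manip gives the robot as it stands.
- The arm moves only by the shell command python3 -m handwheel 'ROWS' [OPENING]. ROWS is JSON, a list of rows, each an object of numbers: "dx", "dy", "dz": the shift along the tool's x, y, z in m; "ax", "ay", "az": the turn, a rotation vector about the tool's x, y, z in rad. In form: [{"dx": .., "dy": .., "dz": .., "ax": .., "ay": .., "az": ..}, ...]. A call has 1 to 5 rows; each row is the pose to reach, as a shift and turn from the pose commanded when the call began, along the tool's axes at that moment; what a row does not reach only later rows make up. A row lasts 1/8 s, in which the tool goes at most 62.5 mm and 10.7 degrees, less where a joint would pass 70% of its speed; a pose out of reach is approached as far as the arm can. A call with a gripper value outside its range is refused whole. OPENING is the closure in counts, from 0 (fully open) to 255 (shut), set as the call begins (- or left out, the last holds). The fingers move at their own pace and stop on an object; the grip force is fixed at half the most. Time passes only in rows, so rows that repeat a pose let the fingers close. It gives the time, the measured TCP pose, the force and the opening at its end, in the units of the state.
- manip.state(): the state, without advancing time (a new reading comes with each control period).
- manip.grab_frame(name): name is "scene" or "top" or "wrist"; returns a dict with "image" (420x560x3 uint8, blue, green, red), "z_map" (420x560 float32, m along the optical axis (not along the pixel's ray), 0 where there is no reading), "K" (3x3 intrinsics, pixels), "xyz" and "rotation" of the camera in the world. Camera axes: x right, y up, looking along -z (the intrinsics and any distortion apply to the point x, -y, -z); pixel columns grow to the right and rows downward; lengths in m; the calibration is good to about 2 mm. The wrist camera is an equidistant fisheye: a pixel r from the principal point sees the ray r / f radians off the axis. A picture is of the moment at which its call begins.
- manip.job_done(): hands the job in, once; it reports no verdict.
The state is a dict: "time": time; "joint_pos": joint angles; "joint_vel": joint speeds; "joint_efforts": joint torques, N m; "tool_pos": TCP position; "tool_rot": TCP orientation; "contact_force": force on the tool from outside, world axes, zero at the start; "ft_torque": the same for the moment, N m; "gripper_width": opening from 0.0 (shut) to 1.0 (fully open).
Only numpy, scipy, OpenCV 4.12 (cv2) and the standard library are available. Lean on these libraries where they do the work, as an engineer would, in place of code of your own. Each camera call takes 0.05 s, during which the arm holds its last target.

## Working session

There is one attempt and no reset: what is moved stays moved. The work goes in short steps, Python scripts to look and compute and a shell command to move; the robot and the scene stay as the last step left them, time stands still between calls to the robot, and variables do not carry over. Pictures are saved under pics/ and viewed, and the job is handed in when it is done.

```bash
ls; mkdir -p pics
python3 - <<'E'
from plant import manip
import cv2, numpy as np
print(manip.state())
for n in ("scene","top"):
    f=manip.grab_frame(n); cv2.imwrite(f"pics/{n}0.png",f["image"]); np.savez(f"{n}0.npz",**f); print(n,f["K"],f["xyz"],f["rotation"])
E
```

```text
pics
{'time': 0.0, 'joint_pos': array([-1.23801790e+00,  5.33727642e-02,  1.61427004e+00, -1.14346736e-05,
        1.47598255e+00, -1.18982454e-01]), 'joint_vel': array([-0.00122367, -0.000446  ,  0.00138787, -0.00107559,  0.00182733,
       -0.00044144]), 'joint_efforts': array([ 4.65891062e-04, -3.93673682e+01, -3.70177889e+01, -7.39309166e-05,
        7.07517276e-03,  2.98202082e-06]), 'tool_pos': array([ 0.27265122, -0.56171719,  0.23006746]), 'tool_rot': array([-6.33456068e-04,  8.47511043e-01, -5.30776788e-01, -7.94814154e-04]), 'contact_force': array([-1.28000729,  0.34914232, -0.35384963]), 'ft_torque': array([0.00815622, 0.00196799, 0.03733153]), 'gripper_width': 1.0038350540285657}
scene [[546.82082603   0.         276.38236947]
 [  0.         546.82082603 213.43188112]
 [  0.           0.           1.        ]] [ 1.1030015  -1.01232679  1.16216127] [0.89085316 0.3692373  0.09976628 0.24513498]
top [[447.42561799   0.         274.94422276]
 [  0.         447.42561799 215.5564464 ]
 [  0.           0.           1.        ]] [ 0.33590041 -0.0999555   1.52170171] [ 0.71613334  0.04511016 -0.05442463 -0.6943746 ]
```

View pics/scene0.png

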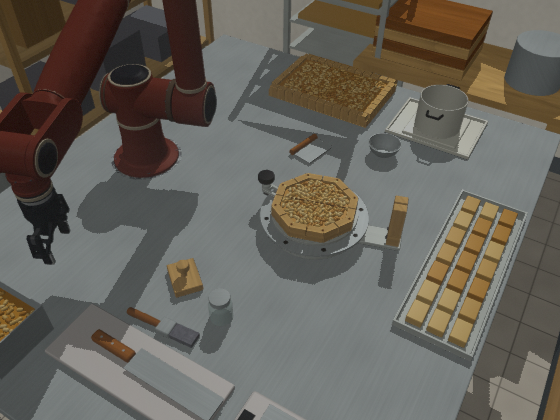

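View pics/top0.png

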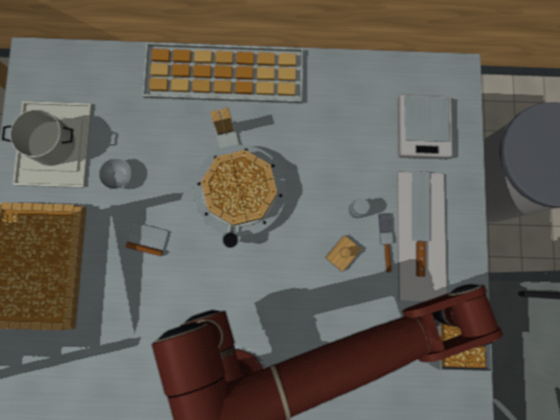

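The scene view shows the dark knob at about (266,178). In the top view the knob is at (230,240), the table centre at about (240,187) and the knife post at (223,122).

```bash
cat > h.py <<'E'
import numpy as np
from scipy.spatial.transform import Rotation as R
def cloud(f):
    K=f["K"]; z=f["z_map"]; v,u=np.mgrid[0:z.shape[0],0:z.shape[1]]
    p=np.stack([(u-K[0,2])/K[0,0]*z,-(v-K[1,2])/K[1,1]*z,-z],-1)
    q=f["rotation"]; r=R.from_quat(np.r_[q[1:],q[0]])
    return r.apply(p.reshape(-1,3)).reshape(p.shape)+f["xyz"]
def circ(P):
    A=np.c_[2*P[:,:2],np.ones(len(P))]; s=np.linalg.lstsq(A,(P[:,:2]**2).sum(1),rcond=None)[0]
    return s[:2],np.sqrt(s[2]+s[:2]@s[:2])
E
python3 - <<'E'
from h import *
import cv2
for n,(u0,u1,v0,v1),(kx0,kx1,ky0,ky1) in (("top",(185,300,135,260),(218,244,228,254)),("scene",(250,380,165,260),(255,280,165,200))):
    f=dict(np.load(n+"0.npz")); P=cloud(f); im=f["image"].astype(int)
    ok=f["z_map"]>0
    k=np.zeros(ok.shape,bool); k[ky0:ky1,kx0:kx1]=1
    kp=P[k&ok&(P[...,2]>0.097)&(P[...,2]<.115)&(im.max(-1)<90)]
    print(n,"knob",len(kp),kp.mean(0),kp.min(0),kp.max(0))
    w=np.zeros(ok.shape,bool); w[v0:v1,u0:u1]=1
    for lo,hi in ((.09,.115),(.043,.056),(.057,.075)):
        q=P[w&ok&(P[...,2]>lo)&(P[...,2]<hi)]
        print(lo,hi,len(q),q.mean(0),(q.min(0)+q.max(0))/2,q.max(0)-q.min(0))
    q=P[w&ok&(P[...,2]>.043)&(P[...,2]<.056)]; 
    # outer rim
    c=q[:,:2].mean(0)
    for _ in range(10):
        d=q[:,:2]-c; a=np.arctan2(d[:,1],d[:,0]); r=np.hypot(*d.T)
        b=((a+np.pi)/(2*np.pi)*48).astype(int); idx=[np.where(b==i)[0][np.argmax(r[b==i])] for i in range(48) if (b==i).any()]
        c,rad=circ(q[idx])
    print("plate",c,rad)
f=dict(np.load("top0.npz")); cv2.imwrite("pics/topz.png",cv2.resize(f["image"][100:265,170:310],None,fx=4.2,fy=3.6*1,interpolation=cv2.INTER_CUBIC))
f=dict(np.load("scene0.npz")); cv2.imwrite("pics/scz.png",cv2.resize(f["image"][160:265,245:415],None,fx=4.5,fy=4.5,interpolation=cv2.INTER_CUBIC))
E
```

```text
top knob 180 [0.45591044 0.02527791 0.10699014] [0.43186116 0.00199173 0.09996882] [0.47979354 0.04696769 0.11304306]
0.09 0.115 4193 [0.62029441 0.00757922 0.09866678] [0.59218627 0.00526187 0.10152321] [0.32065023 0.24396468 0.0230397 ]
0.043 0.056 2067 [0.62188475 0.00278103 0.05033509] [0.62986896 0.0067856  0.04950255] [0.30841422 0.30908635 0.01299148]
0.057 0.075 338 [ 0.55995687 -0.0109865   0.06281386] [0.62691429 0.00561381 0.06598176] [0.30643518 0.29991881 0.01795713]
plate [0.63024466 0.00639737] 0.15529243361471123
scene knob 172 [0.46027199 0.01768847 0.10396532] [ 0.43536252 -0.00770326  0.09701328] [0.4856494  0.04804837 0.11125281]
0.09 0.115 4085 [ 0.62580849 -0.00496276  0.09685219] [ 0.59500114 -0.00098316  0.10063059] [0.31927724 0.25052034 0.02124445]
0.043 0.056 1951 [ 0.66366467 -0.06443302  0.04890171] [ 0.62009293 -0.00474787  0.04949407] [0.33606208 0.3055236  0.01294966]
0.057 0.075 679 [ 0.64293467 -0.0655751   0.06410147] [ 0.61372914 -0.03018823  0.06598053] [0.332243   0.19601739 0.01795132]
plate [ 6.30126055e-01 -4.28178361e-04] 0.1573869446547184
```

Run:
```python
from h import *
import cv2
f=dict(np.load("top0.npz")); P=cloud(f)
for (u,v) in ((230,240),(240,187),(223,122),(116,174),(150,240),(361,208),(345,253),(300,300)):
    print(u,v,P[v,u].round(4))
```

```text
230 240 [0.4537 0.0237 0.1122]
240 187 [6.291e-01 6.000e-04 9.170e-02]
223 122 [0.8376 0.0629 0.1182]
116 174 [0.6782 0.4352 0.0066]
150 240 [0.4537 0.3013 0.0126]
361 208 [ 0.5743 -0.3963  0.0816]
345 253 [ 0.4266 -0.347   0.0705]
300 300 [ 0.2692 -0.2092 -0.0005]
```

Both cameras put the axis about (0.630, 0.003) and the knob about (0.457, 0.022). They disagree by about 6 mm in y, so I'll refine this with the wrist camera from above. I'm closing the gripper and moving over.

```bash
python3 -m handwheel '[{"dx":-0.04,"dy":-0.038,"az":-0.1},{"dx":-0.08,"dy":-0.076,"az":-0.2},{"dx":-0.12,"dy":-0.114,"az":-0.3},{"dx":-0.16,"dy":-0.152,"az":-0.4},{"dx":-0.2,"dy":-0.19,"az":-0.5}]' 255
```

```text
invalid input at $[0]: expected keys dx, dy, dz, ax, ay, az
```

```bash
python3 -m handwheel '[{"dx":-0.04,"dy":-0.038,"dz":0,"ax":0,"ay":0,"az":-0.1},{"dx":-0.08,"dy":-0.076,"dz":0,"ax":0,"ay":0,"az":-0.2},{"dx":-0.12,"dy":-0.114,"dz":0,"ax":0,"ay":0,"az":-0.3},{"dx":-0.16,"dy":-0.152,"dz":0,"ax":0,"ay":0,"az":-0.4},{"dx":-0.2,"dy":-0.19,"dz":0,"ax":0,"ay":0,"az":-0.5}]' 255
```

```text
time: 0.72
tool_pos: [0.3565, -0.2975, 0.2308]
tool_rot: [-0.0, 0.953, -0.303, -0.0]
contact_force: [0.4, -0.3, 0.6]
gripper_width: 0.006
```

```bash
python3 -m handwheel '[{"dx":-0.017,"dy":-0.053,"dz":0,"ax":0,"ay":0,"az":-0.12},{"dx":-0.034,"dy":-0.106,"dz":0,"ax":0,"ay":0,"az":-0.24},{"dx":-0.051,"dy":-0.159,"dz":0,"ax":0,"ay":0,"az":-0.36},{"dx":-0.068,"dy":-0.212,"dz":0,"ax":0,"ay":0,"az":-0.48},{"dx":-0.085,"dy":-0.265,"dz":0,"ax":0,"ay":0,"az":-0.616}]' 255
python3 - <<'E'
from plant import manip
from h import *
import cv2
f=manip.grab_frame("wrist"); cv2.imwrite("pics/w1.png",f["image"]); np.savez("w1.npz",**f); print(f["K"],f["xyz"],f["rotation"])
s=manip.state(); print(s["time"],s["tool_pos"],s["tool_rot"])
E
```

```text
time: 1.35
tool_pos: [0.441, -0.0324, 0.231]
tool_rot: [0.0, 1.0, 0.001, 0.0]
contact_force: [0.2, -0.6, 0.0]
gripper_width: 0.002
[[325.1922621    0.         278.04938384]
 [  0.         325.1922621  205.97208714]
 [  0.           0.           1.        ]] [0.44116283 0.04494945 0.3739121 ] [ 9.88192858e-01 -1.53212178e-01 -7.84382428e-04  5.37381951e-04]
1.4 [ 0.44196283 -0.02682051  0.23096545] [-2.58084410e-03  9.99981642e-01  5.46415685e-03  4.45561721e-04]
```

View pics/w1.png

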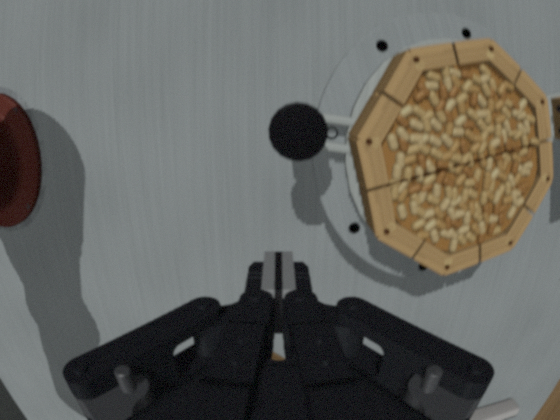

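The wrist view shows the knob top at about (298,131) and the table to its right. The next hole is at (354,228), and other holes are at (382,46), (466,33) and (422,266). Next I'll locate these through the fisheye model.

```bash
cat >> h.py <<'E'
def ray(f,u,v):
    K=f["K"]; a=np.array([(u-K[0,2])/K[0,0],(v-K[1,2])/K[1,1]]); t=np.hypot(*a)
    d=np.array([a[0]/t*np.sin(t),-a[1]/t*np.sin(t),-np.cos(t)]) if t>0 else np.array([0,0,-1.])
    q=f["rotation"]; return R.from_quat(np.r_[q[1:],q[0]]).apply(d)
def hit(f,u,v,z):
    d=ray(f,u,v); return (f["xyz"]+d*(z-f["xyz"][2])/d[2])[:2]
def wknob(f,zt=.106,win=None):
    import cv2
    g=f["image"].max(-1); m=(g<38).astype(np.uint8)
    if win: 
        mm=np.zeros_like(m); mm[win[2]:win[3],win[0]:win[1]]=1; m*=mm
    n,l,s,c=cv2.connectedComponentsWithStats(m); i=1+np.argmax(s[1:,4])
    return s[i],c[i]
E
python3 - <<'E'
from h import *
import cv2
f=dict(np.load("w1.npz"))
s,c=wknob(f,win=(250,345,80,175)); print(s,c)
# rim points of top via contour
g=f["image"].max(-1); print(g[131,255:345:4], g[90:180:4,298])
print("knob",hit(f,*c,.106))
H=np.array([hit(f,u,v,.05) for u,v in ((382,46),(466,33),(354,228),(422,266))]); print(H); 
from scipy.optimize import least_squares
sol=least_squares(lambda p:np.hypot(H[:,0]-p[0],H[:,1]-p[1])-.138,[.63,0]); print("axis",sol.x,sol.fun)
d=H-sol.x; print(np.degrees(np.arctan2(d[:,1],d[:,0])))
k=hit(f,*c,.106)-sol.x; print(np.hypot(*k),np.degrees(np.arctan2(k[1],k[0])))
print("tip",hit(f,278,252,.231))
for a in ((262,330),(298,260)): pass
E
```

```text
[ 270  105   57   55 2420] [297.85206612 131.62603306]
[128 130 134 120  22  25  22  21  19  22  28  15  21  29  21  23  24  16
  58 100  85  86  87] [132 133 132  89  22  26  19  20  26  23  26  26  28  20  17  21  14  26
  81  87  84  87  87]
knob [0.45780558 0.02383151]
[[ 0.54615161  0.11106829]
 [ 0.64749651  0.14114434]
 [ 0.5246069  -0.08309925]
 [ 0.61621012 -0.13410686]]
axis [0.63228104 0.00339075] [-0.00011334  0.00059135  0.00010952  0.00043361]
[ 128.65571733   83.69698791 -141.22658479  -96.66656496]
0.17566875093659595 173.31794309628242
tip [ 0.44142656 -0.02393984]
```

The four holes fit a 138 mm circle to within 0.6 mm. The axis is (0.632, 0.0035), the knob is at 173.4° and radius 0.1757, and the hole target is about 218.5°. Moving above the knob and partly down.

```bash
python3 -m handwheel '[{"dx":0.016,"dy":-0.05,"dz":0,"ax":0,"ay":0,"az":0},{"dx":0.016,"dy":-0.05,"dz":0.045,"ax":0,"ay":0,"az":0},{"dx":0.016,"dy":-0.05,"dz":0.085,"ax":0,"ay":0,"az":0},{"dx":0.016,"dy":-0.05,"dz":0.105,"ax":0,"ay":0,"az":0},{"dx":0.016,"dy":-0.05,"dz":0.105,"ax":0,"ay":0,"az":0}]' 255
python3 - <<'E'
from plant import manip
from h import *
import cv2
f=manip.grab_frame("wrist"); cv2.imwrite("pics/w2.png",f["image"]); np.savez("w2.npz",**f); print(f["xyz"],f["rotation"])
s=manip.state(); print(s["time"],s["tool_pos"],s["tool_rot"],s["contact_force"])
E
```

```text
time: 2.02
tool_pos: [0.4553, 0.0158, 0.1239]
tool_rot: [-0.0, 1.0, -0.002, -0.003]
contact_force: [-0.3, 0.1, 0.8]
gripper_width: -0.001
[0.45653952 0.09303755 0.26681042] [ 0.98824651 -0.15284698  0.0022017  -0.00133759]
2.075 [0.45654841 0.0156401  0.12567357] [-1.12117120e-04  9.99998194e-01 -1.65436027e-03 -9.28937157e-04] [ 0.79459394 -0.31446182 -1.11508338]
```

View pics/w2.png

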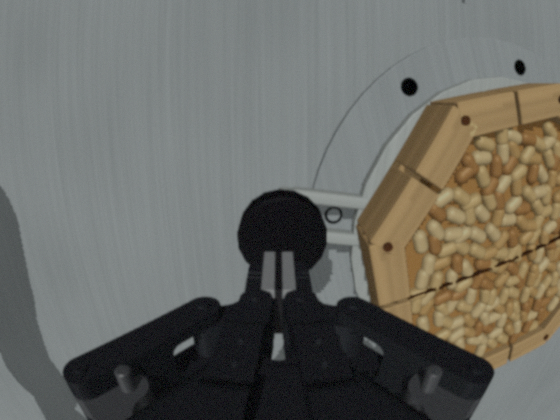

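The knob top disc is at about (282,233) with the closed fingertips over its near half. I'll compute the knob centre again from here.

Run:
```python
from h import *
f=dict(np.load("w2.npz")); g=f["image"].max(-1).astype(int)
# top edge of dark disc along columns, left edge along rows
pts=[]
for u in range(248,318,3):
    v=170
    while g[v,u]>50 and v<260: v+=1
    pts.append(hit(f,u,v-.5,.106))
for v in range(205,250,3):
    u=215
    while g[v,u]>50: u+=1
    pts.append(hit(f,u-.5,v,.106))
P=np.array(pts)
from scipy.optimize import least_squares
s=least_squares(lambda p:np.hypot(*(P-p).T)-.025,[.457,.023],loss="soft_l1",f_scale=.001); print(s.x,abs(s.fun).mean())
print(circ(P))
from plant import manip
st=manip.state(); print(st["tool_pos"])
A=np.array([.6323,.0034])
print(np.degrees(np.arctan2(*(s.x-A)[::-1])),np.hypot(*(s.x-A)))
```

```text
[0.45866915 0.0252917 ] 0.00047546841984324014
(array([0.45780809, 0.0266442 ]), np.float64(0.023713712622076336))
[0.45654841 0.0156401  0.12567357]
172.81395911194258 0.17500547699629732
```

```bash
python3 -m handwheel '[{"dx":0.002,"dy":-0.0085,"dz":0.005,"ax":0,"ay":0,"az":0},{"dx":0.002,"dy":-0.0085,"dz":0.012,"ax":0,"ay":0,"az":0},{"dx":0.002,"dy":-0.0085,"dz":0.018,"ax":0,"ay":0,"az":0},{"dx":0.002,"dy":-0.0085,"dz":0.023,"ax":0,"ay":0,"az":0},{"dx":0.002,"dy":-0.0085,"dz":0.026,"ax":0,"ay":0,"az":0}]' 255
```

```text
time: 2.7
tool_pos: [0.4592, 0.0243, 0.1009]
tool_rot: [-0.0, 1.0, -0.002, -0.0]
contact_force: [-3.7, 1.3, 7.4]
gripper_width: -0.003
```

Contact is as expected: 7.4 N at about 5 mm pressed. Pressing on to the bottom.

```bash
python3 -m handwheel '[{"dx":0,"dy":0,"dz":0.003,"ax":0,"ay":0,"az":0},{"dx":0,"dy":0,"dz":0.006,"ax":0,"ay":0,"az":0},{"dx":0,"dy":0,"dz":0.008,"ax":0,"ay":0,"az":0},{"dx":0,"dy":0,"dz":0.008,"ax":0,"ay":0,"az":0}]' 255
```

```text
time: 3.2
tool_pos: [0.4593, 0.0243, 0.0939]
tool_rot: [-0.0, 1.0, -0.002, -0.0]
contact_force: [-6.5, 1.2, 11.3]
gripper_width: -0.004
```

Run:
```python
import numpy as np
p=np.array([-.1727,.0208])
for d in (3,6,9,12,15,1,2):
    t=np.radians(d); D=(np.cos(t)-1)*p+np.sin(t)*np.array([-p[1],p[0]]); print(d,round(D[0],5),round(-D[1],5),-round(t,4))
```

```text
3 -0.00085 0.00907 -0.0524
6 -0.00123 0.01817 -0.1047
9 -0.00113 0.02727 -0.1571
12 -0.00055 0.03636 -0.2094
15 0.0005 0.04541 -0.2618
1 -0.00034 0.00302 -0.0175
2 -0.00062 0.00604 -0.0349
```

```bash
python3 -m handwheel '[{"dx":-0.0008,"dy":0.009,"dz":0.002,"ax":0,"ay":0,"az":-0.052},{"dx":-0.0012,"dy":0.018,"dz":0.002,"ax":0,"ay":0,"az":-0.105},{"dx":-0.0011,"dy":0.027,"dz":0.002,"ax":0,"ay":0,"az":-0.157},{"dx":-0.0005,"dy":0.0364,"dz":0.002,"ax":0,"ay":0,"az":-0.209},{"dx":0.0005,"dy":0.0454,"dz":0.002,"ax":0,"ay":0,"az":-0.262}]' 255
python3 - <<'E'
from plant import manip
from h import *
import cv2
f=manip.grab_frame("wrist"); cv2.imwrite("pics/w3.png",f["image"]); np.savez("w3.npz",**f); print(f["xyz"],f["rotation"])
s=manip.state(); print(s["time"],s["tool_pos"],s["tool_rot"],s["contact_force"])
d=s["tool_pos"][:2]-[.632,.0035]; print(np.hypot(*d),np.degrees(np.arctan2(d[1],d[0]))%360)
E
```

```text
time: 3.82
tool_pos: [0.4598, -0.0222, 0.0938]
tool_rot: [0.001, 0.991, 0.13, -0.001]
contact_force: [-10.6, 0.2, 20.8]
gripper_width: -0.002
[0.44032316 0.05272156 0.23659756] [ 0.97967037 -0.15261011 -0.01957799  0.12873548]
3.875 [ 0.46009515 -0.02344176  0.09384399] [ 1.74294405e-03  9.91418639e-01  1.30711884e-01 -6.69056152e-04] [-10.76287101  -1.813073    18.3231524 ]
0.17400326002590688 188.90721495295793
```

View pics/w3.png

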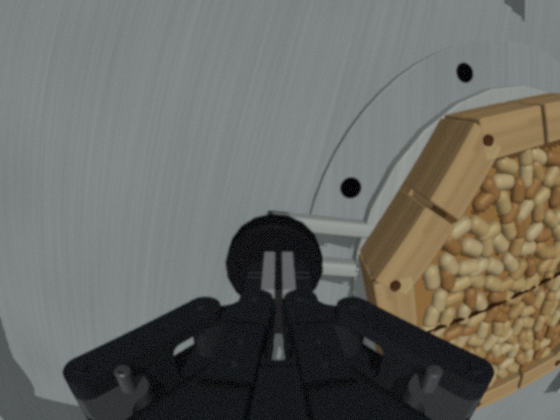

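The old hole is now free at (351,188), and the knob has turned along with the tips, with no visible slip. Continuing.

```bash
python3 -m handwheel '[{"dx":-0.0013,"dy":0.009,"dz":0,"ax":0,"ay":0,"az":-0.052},{"dx":-0.002,"dy":0.018,"dz":0,"ax":0,"ay":0,"az":-0.105},{"dx":-0.002,"dy":0.027,"dz":0,"ax":0,"ay":0,"az":-0.157},{"dx":-0.0015,"dy":0.0364,"dz":0,"ax":0,"ay":0,"az":-0.209},{"dx":-0.0005,"dy":0.0454,"dz":0,"ax":0,"ay":0,"az":-0.262}]' 255
python3 - <<'E'
from plant import manip
from h import *
s=manip.state(); print(s["time"],s["tool_pos"],s["tool_rot"],s["contact_force"])
d=s["tool_pos"][:2]-[.632,.0035]; print(np.hypot(*d),np.degrees(np.arctan2(d[1],d[0]))%360)
E
```

```text
time: 4.5
tool_pos: [0.4725, -0.0668, 0.0939]
tool_rot: [0.002, 0.966, 0.258, 0.001]
contact_force: [-4.9, -0.4, 15.0]
gripper_width: -0.0
4.5 [ 0.47245147 -0.06677989  0.0938605 ] [0.0016815  0.96601814 0.25846648 0.0010995 ] [-4.89628893 -0.44369264 15.03129788]
0.17434161266650752 203.77311875346714
```

```bash
python3 -m handwheel '[{"dx":-0.0008,"dy":0.009,"dz":0,"ax":0,"ay":0,"az":-0.052},{"dx":-0.0012,"dy":0.018,"dz":0,"ax":0,"ay":0,"az":-0.105},{"dx":-0.0011,"dy":0.027,"dz":0,"ax":0,"ay":0,"az":-0.157},{"dx":-0.0005,"dy":0.0364,"dz":0,"ax":0,"ay":0,"az":-0.209},{"dx":-0.0005,"dy":0.0364,"dz":0,"ax":0,"ay":0,"az":-0.209}]' 255
python3 - <<'E'
from plant import manip
from h import *
import cv2
f=manip.grab_frame("wrist"); cv2.imwrite("pics/w4.png",f["image"]); np.savez("w4.npz",**f)
g=manip.grab_frame("top"); np.savez("t4.npz",**g)
s=manip.state(); print(s["time"],s["tool_pos"],s["tool_rot"],s["contact_force"])
d=s["tool_pos"][:2]-[.632,.0035]; print(np.hypot(*d),np.degrees(np.arctan2(d[1],d[0]))%360)
E
```

```text
time: 5.12
tool_pos: [0.4911, -0.0992, 0.0939]
tool_rot: [0.003, 0.934, 0.357, 0.002]
contact_force: [-1.9, -1.9, 15.0]
gripper_width: -0.002
5.225 [ 0.4908969  -0.09899082  0.09389352] [0.00275107 0.9341618  0.35683468 0.0017847 ] [-2.53662809 -2.05807181 12.80107831]
0.17439740062912826 215.99293379136455
```

View pics/w4.png

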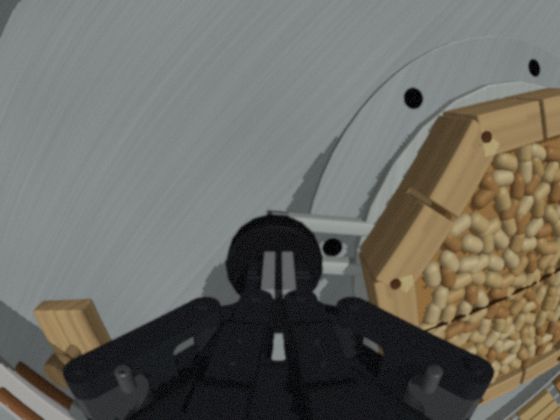

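The next hole is showing inside the fork at (333,247), with the knob at about (275,260). I'll measure the knob and hole angles to get what remains.

Run:
```python
from h import *
import cv2
from scipy.optimize import least_squares
f=dict(np.load("w4.npz")); g=f["image"].max(-1).astype(int)
def cen(u,v,r=14):
    w=255-g[v-r:v+r+1,u-r:u+r+1].astype(float); m=(w>205); n,l,s,c=cv2.connectedComponentsWithStats(m.astype(np.uint8)); i=1+np.argmax(s[1:,4]); return c[i]+[u-r,v-r],s[i]
hs=[cen(333,247),cen(413,98),cen(534,68)]; print(hs)
H=np.array([hit(f,*h[0],.05) for h in hs])
s=least_squares(lambda p:np.hypot(*(H-p).T)-.138,[.632,.0035]); A=s.x; print("axis",A,s.fun)
d=H-A; ha=np.degrees(np.arctan2(d[:,1],d[:,0]))%360; print(ha)
pts=[]
for u in range(240,268,3):
    v=190
    while g[v,u]>50: v+=1
    pts.append(hit(f,u,v-.5,.094))
for v in range(232,275,3):
    u=200
    while g[v,u]>50: u+=1
    pts.append(hit(f,u-.5,v,.094))
P=np.array(pts); k=least_squares(lambda p:np.hypot(*(P-p).T)-.025,[.491,-.099],loss="soft_l1",f_scale=.001); print(k.x,abs(k.fun).mean())
for AA in (A,np.array([.632,.0035])):
    e=k.x-AA; print(np.hypot(*e),np.degrees(np.arctan2(e[1],e[0]))%360)
cv2.imwrite("pics/w4z.png",cv2.resize(f["image"][190:290,220:380],None,fx=5,fy=5,interpolation=cv2.INTER_CUBIC))
w=dict(np.load("w3.npz")); cv2.imwrite("pics/w2z.png",cv2.resize(dict(np.load("w2.npz"))["image"][165:265,230:390],None,fx=5,fy=5,interpolation=cv2.INTER_CUBIC))
```

```text
[(array([331.86721992, 246.65560166]), array([  4,   6,  18,  17, 241], dtype=int32)), (array([412.9280303,  97.9280303]), array([  6,   5,  17,  19, 264], dtype=int32)), (array([533.73170732,  67.41463415]), array([  9,   6,  10,  16, 123], dtype=int32))]
axis [0.63157204 0.00247432] [ 5.51744258e-05 -7.79777445e-05  5.50850747e-05]
[218.49244998 173.54718279 128.50875199]
[ 0.48918357 -0.09752451] 0.0004242493075333051
0.1739949564929714 215.0802100550639
0.1749356602137383 215.27456443486318
```

View pics/w4z.png

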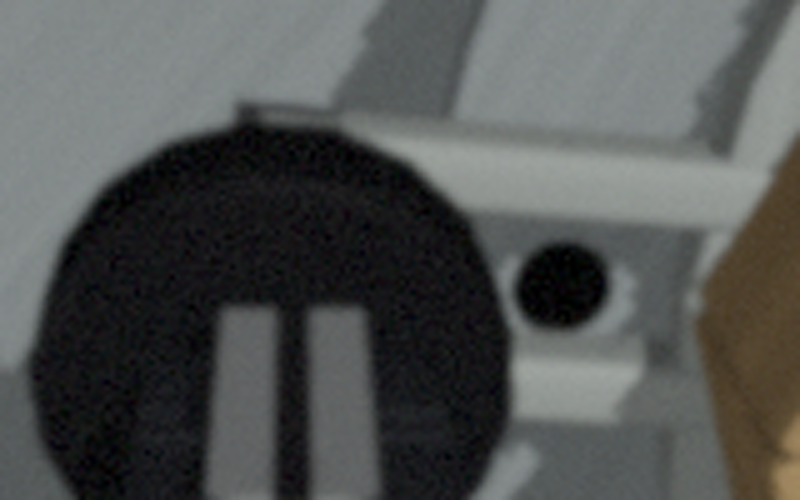

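View pics/w2z.png

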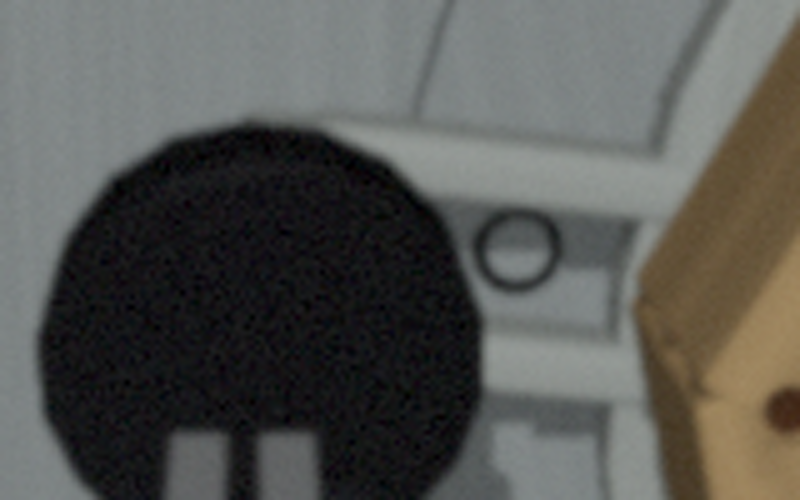

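Two estimates give about 42.4–42.9° turned (knob 215.2°, hole 218.5°), so about 2.3° remain. I'll advance that and then lift slowly, watching the force.

```bash
python3 -m handwheel '[{"dx":-0.0003,"dy":0.0034,"dz":0,"ax":0,"ay":0,"az":-0.02},{"dx":-0.0006,"dy":0.0067,"dz":0,"ax":0,"ay":0,"az":-0.039},{"dx":-0.0006,"dy":0.0067,"dz":0,"ax":0,"ay":0,"az":-0.039},{"dx":-0.0006,"dy":0.0067,"dz":0,"ax":0,"ay":0,"az":-0.039}]' 255
python3 - <<'E'
from plant import manip
from h import *
s=manip.state(); print(s["time"],s["tool_pos"],s["contact_force"])
d=s["tool_pos"][:2]-[.6318,.003]; print(np.hypot(*d),np.degrees(np.arctan2(d[1],d[0]))%360)
E
```

```text
time: 5.72
tool_pos: [0.4949, -0.1043, 0.0939]
tool_rot: [0.003, 0.927, 0.375, 0.002]
contact_force: [-2.0, -1.7, 11.8]
gripper_width: 0.002
5.725 [ 0.4948909  -0.10428302  0.0938759 ] [-2.01606818 -1.71581181 11.79787259]
0.17393604987183886 218.08252201777077
```

```bash
python3 -m handwheel '[{"dx":0,"dy":0,"dz":-0.003,"ax":0,"ay":0,"az":0},{"dx":0,"dy":0,"dz":-0.006,"ax":0,"ay":0,"az":0},{"dx":0,"dy":0,"dz":-0.008,"ax":0,"ay":0,"az":0},{"dx":0,"dy":0,"dz":-0.009,"ax":0,"ay":0,"az":0},{"dx":0,"dy":0,"dz":-0.009,"ax":0,"ay":0,"az":0}]' 255
```

```text
time: 6.35
tool_pos: [0.4942, -0.1035, 0.1015]
tool_rot: [0.002, 0.927, 0.375, 0.002]
contact_force: [-0.0, -0.7, 6.7]
gripper_width: -0.003
```

At z=0.1015 the knob still pushes up with 6.7 N, which is above the riding height, so the pin has entered the hole. Lifting straight off.

```bash
python3 -m handwheel '[{"dx":0,"dy":0,"dz":-0.003,"ax":0,"ay":0,"az":0},{"dx":0,"dy":0,"dz":-0.006,"ax":0,"ay":0,"az":0},{"dx":0,"dy":0,"dz":-0.012,"ax":0,"ay":0,"az":0},{"dx":0,"dy":0,"dz":-0.04,"ax":0,"ay":0,"az":0},{"dx":0,"dy":0,"dz":-0.09,"ax":0,"ay":0,"az":0}]' 255; python3 -m handwheel '[{"dx":-0.04,"dy":0.03,"dz":-0.02,"ax":0,"ay":0,"az":0},{"dx":-0.06,"dy":0.06,"dz":-0.03,"ax":0,"ay":0,"az":0},{"dx":-0.06,"dy":0.06,"dz":-0.03,"ax":0,"ay":0,"az":0},{"dx":-0.06,"dy":0.06,"dz":-0.03,"ax":0,"ay":0,"az":0}]' 255
python3 - <<'E'
from plant import manip
from h import *
import cv2
for n in ("wrist","top","scene"):
    f=manip.grab_frame(n); cv2.imwrite(f"pics/{n}5.png",f["image"]); np.savez(f"{n}5.npz",**f)
s=manip.state(); print(s["time"],s["tool_pos"],s["contact_force"])
E
```

```text
time: 6.98
tool_pos: [0.4904, -0.1017, 0.1872]
tool_rot: [-0.002, 0.927, 0.375, -0.002]
contact_force: [0.9, -0.4, -0.6]
gripper_width: 0.003
time: 7.48
tool_pos: [0.4905, -0.1867, 0.2183]
tool_rot: [-0.001, 0.927, 0.375, -0.0]
contact_force: [0.5, 0.2, 0.6]
gripper_width: 0.001
7.625 [ 0.49057891 -0.18616825  0.21832213] [-0.02378821 -0.21198593 -0.67736116]
```

View pics/wrist5.png

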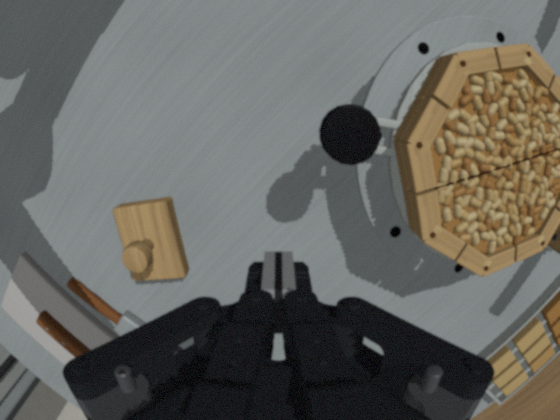

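View pics/scene5.png

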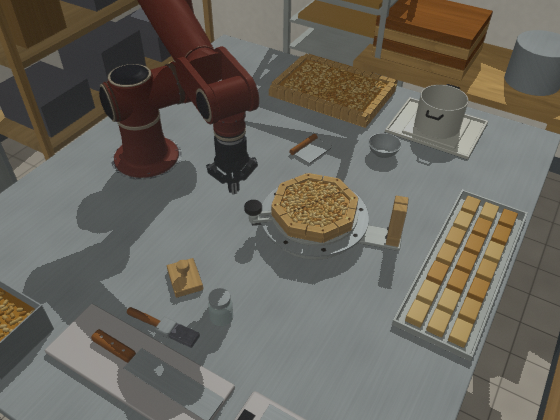

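The wrist view shows the knob at (350,134) and the scene view at (253,208); the bystanders look unmoved. Next I'll check the knob's height and angle.

Run:
```python
from h import *
f=dict(np.load("wrist5.npz"))
s,c=wknob(f,win=(300,400,85,185)); k=hit(f,*c,.106); print(s,c,k)
H=np.array([hit(f,u,v,.05) for u,v in ((423,48),(501,37),(395,232),(459,268))])
from scipy.optimize import least_squares
A=least_squares(lambda p:np.hypot(*(H-p).T)-.138,[.63,0]).x; d=H-A; print(A,np.degrees(np.arctan2(d[:,1],d[:,0]))%360)
e=k-A; print(np.hypot(*e),np.degrees(np.arctan2(e[1],e[0]))%360)
for n,w0,w in (("scene",(255,280,165,200),(240,265,198,222)),("top",(218,244,228,254),None)):
    for t,ww in (("0",w0),("5",w)):
        if ww is None: continue
        f=dict(np.load(n+t+".npz")); P=cloud(f); g=f["image"].max(-1)
        m=np.zeros(g.shape,bool); m[ww[2]:ww[3],ww[0]:ww[1]]=1
        z=P[m&(g<60)&(P[...,2]>.07)][:,2]; print(n,t,len(z),np.percentile(z,[50,75,90]))
        # knob top silhouette: top rows
        mm=m&(g<60); r=np.where(mm.any(1))[0]; print(r.min(),r.max())
a=dict(np.load("scene0.npz"))["image"].astype(int); b=dict(np.load("scene5.npz"))["image"].astype(int)
D=abs(a-b).max(-1)>60
for nm,(u0,u1,v0,v1) in dict(scraper=(285,330,132,168),bowl=(365,405,132,162),press=(162,206,255,298),jar=(203,236,286,322),knifebrush=(50,240,300,415)).items(): print(nm,D[v0:v1,u0:u1].sum())
```

```text
[ 321  106   60   58 2667] [349.53168354 134.19572553] [ 0.49263856 -0.10687152]
[0.63184067 0.00185524] [173.35136352 127.77264902 263.87070083 309.42481473]
0.17663164197014034 217.99237106811148
scene 0 194 [0.10342796 0.10589158 0.10734379]
170 194
scene 5 224 [0.1040208  0.10579446 0.10722974]
200 215
top 0 162 [0.10706336 0.10921513 0.11085981]
232 246
scraper 0
bowl 0
press 0
jar 0
knifebrush 0
```

```bash
python3 -c "
from plant import manip
print(manip.job_done())"
```

```text
the job is handed in; nothing more can be done
None
```

The turntable is indexed on by one hole, and the pin is locked in it. I pressed the knob fully down with the closed fingertips (top at 0.094 m, about 11 N). I then turned the table anticlockwise about 45° by friction and let the knob rise before lifting clear. The job was handed in at about 7.6 s of the 35 s allowed.

**Last checks**
- **Angle:** the knob went from 173.3° to 218.0° by the same wrist-camera measurement, a turn of 44.7°. The next hole measured about 218.5°, so they agree within measuring error.
- **Pin up:** the knob was still pushing up with 6.7 N at 0.1015 m, above the 0.0975 m where a pin riding under the plate would hold it. After release its top measured the same height as at the start (0.106 m in the scene camera).
- **Bystanders:** the scene images before and after show no change around the scraper, bowl, press block, jar, knife or brush.
- **Robot:** it ended well clear of everything with no contact. The largest vertical force I read was about 21 N, with about 11 N sideways.

**Disagreements:** the fixed cameras differed by about 6 mm in the table's position, so I used the wrist camera, where the holes fitted their circle within 0.6 mm. Before the last small advance, the estimates of what remained ran from about 1.4° to 2.6°; I used 2.2° and the pin sprang in.

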